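# Clear the drying lane and feed the lamp carrier along the fence

## Task

With the wooden scraper block, first wipe all four dry clay chips off the white board into the catch tray at its right end, while the carrier with its lamp stays where it waits. Then, still with the scraper and not the fingers, gently feed the carrier along the fence, keeping it against the fence and the lamp standing on it, until its leading edge is level with the right end of the board. Finally stand the scraper upright on the table beyond the left end of the board; leave the drying lamps and the other things alone.

Things in the scene. Friction and masses are not known exactly. Their poses are not given: they have to be found in the camera images.
- lane: Fixed white drying board on bearers, 220 mm (x) by 360 mm (y), top 45 mm above the table. Origin on the table; x points away from the robot, y to the left (yaw within 0.15). The board spans x -115 to +105 mm, y -170 (right end) to +190 mm (left end). The lane is the strip along the fence on the far side; three lamps dry on the near side, at x about -80 mm.
- fence (a point): Middle of the fence's inner face, at board level (lane x +90, y +10 mm), axes as the lane's. The wooden fence, 15 mm thick, runs along the whole far side of the board and stands 18 mm above it.
- lane_top (a point): Point on the board's top face (z = 45 mm above the table), straight above the lane's origin, same axes.
- tray_in (a point): Centre of the inner floor (4 mm above the table) of the open steel catch tray joined to the right end of the lane, at lane x +27.5, y -218 mm. Inside it is 149 mm (x) by 90 mm (y); walls 3 mm thick, rim 40 mm above the table, so 5 mm below the board's top.
- scraper: Loose pale wooden scraper, an upside-down T, 0.15 kg, upright on the table left of the board. Blade block 100 mm (x) by 30 mm (y) by 32 mm high; on it a handle bar 60 mm (x) by 20 mm (y), top 92 mm above the underside: grip it across the 20 mm. Origin: centre of its underside; z up. At yaw 0 (drawn within 0.5) its 100 mm length points away from the robot.
- carrier: Loose flat wooden carrier, 90 mm (x) by 80 mm (y) by 18 mm thick, about 0.15 kg, on the left part of the lane, 2 to 10 mm from the fence and square to it; slides by friction. Origin: centre of its underside, axes as the lane's. Against the fence its centre is at lane x +45 mm; with its right edge level with the board's right end, at lane y -130 mm.
- carried_lamp: Clay lamp cup, loose, about 60 g, 56 mm across, 26 mm tall, standing near the middle of the carrier. Origin at the centre of its underside, z up.
- chip0: Loose chip of dry clay, 20 by 16 by 10 mm, 10 g, on the lane between carrier and tray, at lane x 12 to 60 mm, y -135 to -20 mm, any yaw. Origin at the centre of its underside.
- chip1: Loose chip of dry clay, 20 by 16 by 10 mm, 10 g, on the lane between carrier and tray, at lane x 12 to 60 mm, y -135 to -20 mm, any yaw. Origin at the centre of its underside.
- chip2: Loose chip of dry clay, 20 by 16 by 10 mm, 10 g, on the lane between carrier and tray, at lane x 12 to 60 mm, y -135 to -20 mm, any yaw. Origin at the centre of its underside.
- chip3: Loose chip of dry clay, 20 by 16 by 10 mm, 10 g, on the lane between carrier and tray, at lane x 12 to 60 mm, y -135 to -20 mm, any yaw. Origin at the centre of its underside.
- lamp0: Clay lamp cup drying on the near side of the board, 56 mm across, 26 mm tall, loose; leave alone. Origin at the centre of its underside.
- lamp1: Clay lamp cup drying on the near side of the board, 56 mm across, 26 mm tall, loose; leave alone. Origin at the centre of its underside.
- lamp2: Clay lamp cup drying on the near side of the board, 56 mm across, 26 mm tall, loose; leave alone. Origin at the centre of its underside.
- water_bowl: Steel bowl, 110 mm across, 50 mm tall, on the table behind the scraper on the left; leave alone. Origin at the centre of its underside.
- brush: Brush with a wooden handle lying on the table right of the tray; leave alone. Origin at its underside.
- stamp: Turned wooden hand stamp, 44 mm across, 85 mm tall, standing on the table at the right; leave alone. Origin at the centre of its underside.
- roller: Wooden roller lying on the table at the right, 40 mm thick, 240 mm long; leave alone. Origin at the middle of its underside.
Things that resemble listed ones, but are neither listed nor needed, are in the scene too. Leave any green look-alike of the scraper alone. There is more than one size of the carrier; the one meant has the size given above.

How it is judged:
On the way, in this order (a step that is already met when the one before it is completed fails the run):
1. all four chips lie in the catch tray while the carrier still waits (moved less than 30 mm) (x of chip0 in the frame of tray_in between -0.078 and 0.078 m and y of chip0 in the frame of tray_in between -0.048 and 0.048 m and z of each of chip0, chip1, chip2, chip3 in the frame of tray_in below 0.034 m and x of chip1 in the frame of tray_in between -0.078 and 0.078 m and y of chip1 in the frame of tray_in between -0.048 and 0.048 m and x of chip2 in the frame of tray_in between -0.078 and 0.078 m and y of chip2 in the frame of tray_in between -0.048 and 0.048 m and x of chip3 in the frame of tray_in between -0.078 and 0.078 m and y of chip3 in the frame of tray_in between -0.048 and 0.048 m and distance of carrier from where it was at the start of the episode below 0.03 m), for 0.2 s.
2. the carrier lies against the fence, level with the right end of the board, its lamp standing on it (y of carrier in the frame of lane_top between -0.142 and -0.118 m and x of carrier in the frame of lane_top above 0.04 m and z of carrier in the frame of lane_top below 0.004 m and angle between the x axis of carrier and the x axis of lane, either way round below 0.07 rad and horizontal distance between carried_lamp and carrier below 0.02 m and angle between carried_lamp's own z axis and vertical below 0.1 rad and z of carried_lamp in the frame of carrier above 0.014 m and linear speed of carrier below 0.01 m/s), for 0.2 s.
At the end, for the whole second after the job is handed in: Chips in the tray; carrier flat, leading edge within 12 mm of the board's right end, within 5 mm of the fence, square within 0.07 rad, lamp upright within 20 mm of its centre; scraper upright on the table, centre 20 mm or more beyond the board's left end; carrier and scraper at rest (all of step 2 and x of chip0 in the frame of tray_in between -0.078 and 0.078 m and y of chip0 in the frame of tray_in between -0.048 and 0.048 m and z of each of chip0, chip1, chip2, chip3 in the frame of tray_in below 0.034 m and x of chip1 in the frame of tray_in between -0.078 and 0.078 m and y of chip1 in the frame of tray_in between -0.048 and 0.048 m and x of chip2 in the frame of tray_in between -0.078 and 0.078 m and y of chip2 in the frame of tray_in between -0.048 and 0.048 m and x of chip3 in the frame of tray_in between -0.078 and 0.078 m and y of chip3 in the frame of tray_in between -0.048 and 0.048 m and y of scraper in the frame of lane above 0.21 m and height (world z) of scraper below 0.006 m and angle between scraper's own z axis and vertical below 0.1 rad and linear speed of scraper below 0.01 m/s); the robot touches nothing.
It fails at once if a bystander is shifted by more than 15 mm (distance of any of lamp0, lamp1, lamp2, water_bowl, brush, stamp, roller from where it was at the start of the episode above 0.015 m).
It fails at once if the fingers push on a chip, the carrier or its lamp instead of the scraper (contact force between the fingers and carrier above 0.5 N or contact force between the fingers and carried_lamp above 0.5 N or contact force between the fingers and chip0 above 0.5 N or contact force between the fingers and chip1 above 0.5 N or contact force between the fingers and chip2 above 0.5 N or contact force between the fingers and chip3 above 0.5 N).
It fails at once if the carrier strays more than 15 mm from the fence (x of carrier in the frame of lane below 0.03 m).
It fails at once if the carried lamp tips (angle between carried_lamp's own z axis and vertical above 0.35 rad).
It also fails if it takes over 72 s, if anything falls off the work surface, if the arm or the gripper's body presses on something with over 40 N, if the wrist force passes 120 N, or if a joint passes its speed limit or range.

## Robot

A 7-joint arm with a two-finger parallel gripper is mounted at the origin on the work surface. World frame = base frame: x ahead of the robot, y to its left, z up, the work surface at z = 0. Lengths are in m, angles in rad, forces in N, time in s.
With the tool pointing down it reaches from about 0.425 to 1.025 m from the base axis. Payload 3.6 kg.
Tool frame: the origin (TCP) lies on the centre line of the jaws, within the pads' length; the fingertips stand 25 mm ahead of it and the grasp point (between the pads) lies 6 mm ahead of it; z points along the fingers, y is the direction in which the jaws open and shut (so a half turn about z gives the same grasp; the last joint's range is limited). The gripper opens to 85 mm and grips with 20 to 120 N. Pads are 22 mm wide; open, the fingers measure 114 mm over their backs; the gripper's body (76 mm by 85 mm) begins 54 mm behind the grasp point. The pads swing forward as they close: fully open they stand 13 mm farther back than shut.
Start: joints at [-1.419, 0.591, 0.048, 1.609, -0.033, 0.943, -0.034], TCP at [0.176, 0.703, 0.256] pointing down, gripper open.
Joint ranges: [-2.69, 2.69], [-0.47, 2.24], [-1.27, 1.36], [0.19, 2.51], [-1.53, 4.68], [0.08, 2.07], [-3.09, 3.09]. Speed limits (rad/s): [2.57, 2.57, 3.14, 3.14, 3.14, 3.14, 3.14].

## Interface

Orientations are given as a unit quaternion [w, x, y, z].
In Python, from plant import ctrl gives the robot as it stands.
- The arm moves only by the tool move_arm, never from a script. Its argument "moves" is a list of rows, each an object with "travel": the shift along the tool's x, y, z in m, a list of three; "rotation": the turn, a rotation vector about the tool's x, y, z in degrees, a list of three. In form: [{"travel": [x, y, z], "rotation": [ax, ay, az]}, ...]. A call has 1 to 10 rows; each row is the pose to reach, as a shift and turn from the pose commanded when the call began, along the tool's axes at that moment; what a row does not reach only later rows make up. A row lasts 1/12 s, in which the tool goes at most 41.7 mm and 7.16 degrees, less where a joint would pass 70% of its speed; a pose out of reach is approached as far as the arm can. A call with a gripper value outside its range is refused whole. "jaw" is the opening, from 0 (shut) to 1 (fully open), set as the call begins (left out, the last holds). The fingers move at their own pace and stop on an object; "grip_force" is the grip in N (left out, the last holds). Time passes only in rows, so rows that repeat a pose let the fingers close. It gives the time, the measured TCP pose, the force and the opening at its end, in the units of the state.
- ctrl.get_obs(): the state, without advancing time (a new reading comes with each control period).
- ctrl.snapshot(name): name is "scene" or "top" or "wrist"; returns the picture (420x560x3 uint8, red, green, blue); there is no depth.
- ctrl.get_calibration(name): a dict with "fov_y" (degrees; the focal length in pixels is half the picture's height over the tangent of half this angle, whatever the lens; pixels are square), "cx", "cy" (the principal point, pixels), "rvec" (rotation vector, rad) and "tvec" (3), from world to camera coordinates, as OpenCV has them. Camera axes: x right, y down, z forward; pixel columns grow to the right and rows downward; lengths in m; the calibration is good to about 2 mm. The wrist camera is an equidistant fisheye: a pixel r from the principal point sees the ray r / f radians off the axis. A picture is of the moment at which its call begins: read the wrist's pose just before it. get_calibration takes no time and is no camera call; for the wrist camera it gives the pose at the moment of the call.
- ctrl.sign_off(): hands the job in, once; it reports no verdict.
The state is a dict: "clock": time; "joints": joint angles; "joint_velocities": joint speeds; "effort": joint torques, N m; "ee_pos": TCP position; "orientation": TCP orientation; "ft_force": force on the tool from outside, world axes, zero at the start; "wrist_torque": the same for the moment, N m; "gripper_width": finger opening in m.
Only numpy, scipy, OpenCV 4.12 (cv2) and the standard library are available. Lean on these libraries where they do the work, as an engineer would, in place of code of your own. Each camera call takes 0.05 s, during which the arm holds its last target.

## Working session

There is one attempt and no reset: what is moved stays moved. The work goes in short steps, Python scripts to look and compute and a tool call to move; the robot and the scene stay as the last step left them, time stands still between calls to the robot, and variables do not carry over. Pictures are saved under pics/ and viewed, and the job is handed in when it is done.

Besides the shell and the picture viewer there is one more tool, called after "Request:" by a JSON object that holds its "api" and its "payload", one argument or row to a line. move_arm: Moves the arm, as the interface text tells. Its arguments: {"type":"object","properties":{"moves":{"type":"array","items":{"type":"object","properties":{"travel":{"type":"array","items":{"type":"number"}},"rotation":{"type":"array","items":{"type":"number"}}}}},"jaw":{"type":"number"},"grip_force":{"type":"number"}},"required":["moves"]}

```bash
mkdir -p pics; ls
python3 - <<'E'
from plant import ctrl
import cv2
o=ctrl.get_obs();print(o)
for n in("scene","top"):
    im=ctrl.snapshot(n);cv2.imwrite(f"pics/{n}0.png",im[...,::-1]);print(n,ctrl.get_calibration(n))
E
```

```text
pics
{'clock': 0.0, 'joints': array([-1.418502  ,  0.5921383 ,  0.04828303,  1.60980689, -0.03331035,
        0.9427225 , -0.03370136]), 'joint_velocities': array([ 0.00037817, -0.00124416,  0.0003419 ,  0.00120008, -0.00035072,
        0.00224901, -0.00147232]), 'effort': array([ 2.72669115e-05, -5.48685801e+01,  1.54675584e+00, -1.98122799e+01,
        9.50831134e-03,  9.01179184e-03,  7.59300121e-06]), 'ee_pos': array([0.17620242, 0.70247003, 0.2551324 ]), 'orientation': array([-8.40717227e-05,  1.22544546e-01,  9.92462365e-01, -1.13212121e-03]), 'ft_force': array([-0.39908518,  0.57347397, -0.06021256]), 'wrist_torque': array([-0.04116315,  0.02228072, -0.00838673]), 'gripper_width': 0.08516685515646097}
scene {'fov_y': 43.71870053557964, 'cx': 269.6883907620099, 'cy': 208.30099478774315, 'rvec': array([ 2.16221477,  0.65211907, -0.31489491]), 'tvec': array([-0.4043219 , -0.18958454,  1.74749541])}
top {'fov_y': 43.57549995225982, 'cx': 275.8537369848486, 'cy': 213.39681115956233, 'rvec': array([ 2.09665941, -2.15164364,  0.21598837]), 'tvec': array([-0.07118786,  0.52585071,  1.39233009])}
```

View pics/scene0.png

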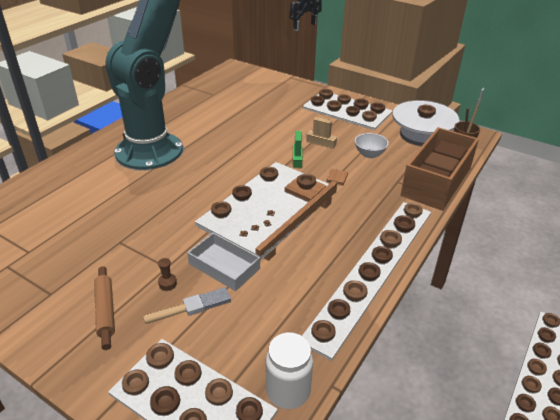

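View pics/top0.png

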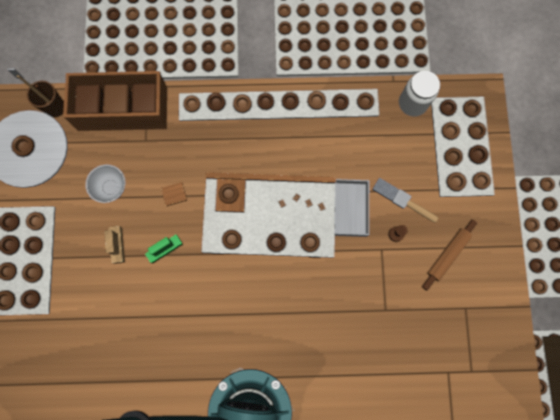

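Scene and top pictures: the board is at top (203–337, 180–257), with the carrier and lamp at (230,195). The chips are at (282,203), (296,197), (309,203) and (322,206), and the tray is at (352,208). The pale T at (113,244) matches the scraper; the green one at (163,248) is the look-alike. The small loose plate at (175,194) is a different size and lies off the board. I'll confirm with an enlarged crop.

```bash
cat > h.py <<'E'
import numpy as np, cv2
from plant import ctrl
def K(c):
    f=210/np.tan(np.radians(c['fov_y']/2)); return np.array([[f,0,c['cx']],[0,f,c['cy']],[0,0,1]])
def px2w(name,uv,z):
    c=ctrl.get_calibration(name);R=cv2.Rodrigues(c['rvec'])[0];t=c['tvec'];C=-R.T@t
    d=np.linalg.inv(K(c))@np.array([uv[0],uv[1],1.]);d=R.T@d
    return C+d*(z-C[2])/d[2]
def w2px(name,P):
    c=ctrl.get_calibration(name)
    return cv2.projectPoints(np.array(P,float).reshape(-1,3),c['rvec'],c['tvec'],K(c),None)[0].reshape(-1,2)
E
python3 - <<'E'
import cv2
im=cv2.imread("pics/top0.png")
a=cv2.resize(im[165:275,90:240],None,fx=5,fy=5,interpolation=cv2.INTER_CUBIC);cv2.imwrite("pics/c1.png",a)
a=cv2.resize(im[165:275,195:375],None,fx=4.4,fy=4.4,interpolation=cv2.INTER_CUBIC);cv2.imwrite("pics/c2.png",a)
E
```

```text
(no output)
```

View pics/c1.png

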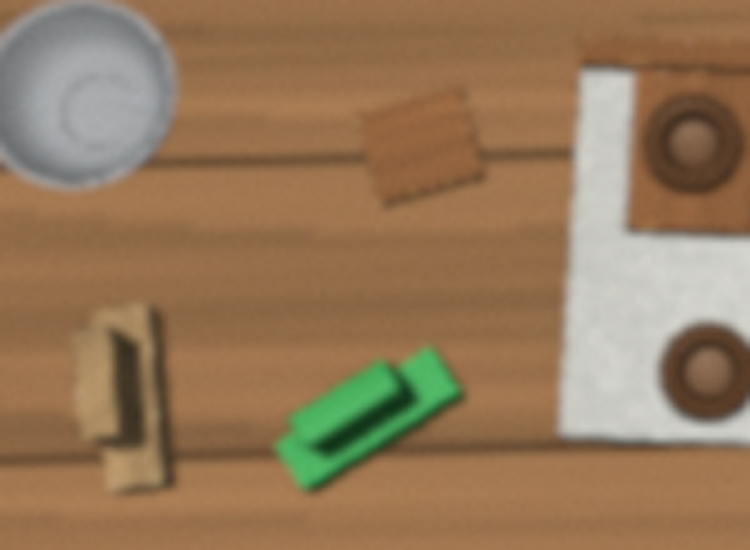

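View pics/c2.png

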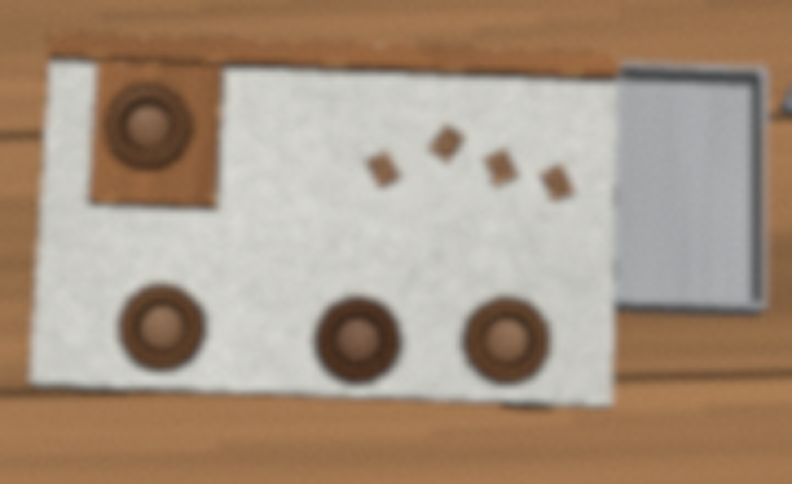

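The crop shows the pale upright T (crop 1: 73–165, 305–490) as the scraper, the green T as the decoy, and the small loose plate as a decoy carrier. The real carrier (crop 2: 92–222, 62–207) is on the board with the lamp on it. Next I'll measure the poses.

Run:
```python
from h import *
from scipy.optimize import least_squares
c2=lambda u,v:(195+(u+.5)/4.4-.5,165+(v+.5)/4.4-.5)
c1=lambda u,v:(90+(u+.5)/5-.5,165+(v+.5)/5-.5)
for n in("top","scene"):
    c=ctrl.get_calibration(n);R=cv2.Rodrigues(c['rvec'])[0];print(n,-R.T@c['tvec'])
# lane fit: near-left, near-right at z .045 ; tray far corners rim
obs=[((-.115,.19,.045),c2(30,383)),((-.115,-.17,.045),c2(613,405)),
 ((.09,-.17,.063),c2(617,77)),((.09,.19,.063),c2(50,60)),((.105,-.17,.063),c2(617,55)),((.105,.19,.063),c2(50,38)),
 ((.105,-.266,.04),c2(768,66)),((-.05,-.266,.04),c2(765,312))]
L=np.array([o[0] for o in obs]);U=np.array([o[1] for o in obs])
def T(p,P):
    c,s=np.cos(p[2]),np.sin(p[2]);P=np.atleast_2d(P)
    return np.c_[p[0]+c*P[:,0]-s*P[:,1],p[1]+s*P[:,0]+c*P[:,1],P[:,2]]
r=least_squares(lambda p:(w2px("top",T(p,L))-U).ravel(),[.6,0,0])
p=r.x;print("lane",p);print(r.fun.reshape(-1,2).round(2))
inv=lambda W:((lambda d:(np.cos(p[2])*d[0]+np.sin(p[2])*d[1],-np.sin(p[2])*d[0]+np.cos(p[2])*d[1]))(W[:2]-p[:2]))
for q in[(383,170),(446,143),(501,168),(557,183)]:print("chip",np.round(inv(px2w("top",c2(*q),.055)),4))
for q in[(97,62),(222,70),(217,208),(92,203)]:print("carr",np.round(inv(px2w("top",c2(*q),.063)),4))
print("clamp",np.round(inv(px2w("top",c2(149,125),.089)),4))
for q in[(162,327),(357,340),(507,340)]:print("lamp",np.round(inv(px2w("top",c2(*q),.071)),4))
# scraper handle top corners z=.092, blade z=.032
for q in[(72,335),(108,325),(120,440),(85,442)]:print("h",px2w("top",c1(*q),.092).round(4))
for q in[(98,310),(152,303),(168,488),(108,492)]:print("b",px2w("top",c1(*q),.032).round(4))
for q in[(275,447),(433,345),(465,390),(310,492)]:print("g",px2w("top",c1(*q),.032).round(4))
for q in[(360,112),(462,85),(487,175),(387,207)]:print("small",px2w("top",c1(*q),.018).round(4))
print("bowl",px2w("top",c1(83,95),.05))
```

```text
top [ 0.24707167 -0.06734797  1.46785204]
scene [ 1.1590823  -1.01769664  0.93486923]
lane [ 0.52531683 -0.07647574 -0.05971464]
[[ 0.06  0.85]
 [-0.05  0.34]
 [ 0.68  0.1 ]
 [-0.87 -0.46]
 [ 0.74 -0.16]
 [-0.55 -0.71]
 [-0.38  0.63]
 [ 0.35 -0.7 ]]
chip [ 0.0272 -0.0234]
chip [ 0.0459 -0.0623]
chip [ 0.0311 -0.0971]
chip [ 0.0227 -0.1323]
carr [0.0885 0.158 ]
carr [0.0861 0.0795]
carr [-0.0021  0.0787]
carr [-0.0016  0.1562]
clamp [0.0431 0.121 ]
lamp [-0.0787  0.1084]
lamp [-0.0827 -0.0107]
lamp [-0.0795 -0.102 ]
h [0.4783 0.3713 0.092 ]
h [0.4832 0.3525 0.092 ]
h [0.4218 0.3442 0.092 ]
h [0.4212 0.3625 0.092 ]
b [0.502  0.3766 0.032 ]
b [0.5052 0.347  0.032 ]
b [0.4024 0.3352 0.032 ]
b [0.401  0.3678 0.032 ]
g [0.4234 0.2773 0.032 ]
g [0.4777 0.1915 0.032 ]
g [0.4522 0.1737 0.032 ]
g [0.3982 0.2578 0.032 ]
small [0.6147 0.2367 0.018 ]
small [0.6291 0.179  0.018 ]
small [0.5763 0.1645 0.018 ]
small [0.5593 0.2207 0.018 ]
bowl [0.62012199 0.38351011 0.05      ]
```

```bash
cat >> h.py <<'E'
from scipy.spatial.transform import Rotation as Ro
LANE=np.array([0.5253,-0.0765,-0.0597])
def l2w(x,y):
    c,s=np.cos(LANE[2]),np.sin(LANE[2]);return np.array([LANE[0]+c*x-s*y,LANE[1]+s*x+c*y])
def w2l(W):
    c,s=np.cos(LANE[2]),np.sin(LANE[2]);d=np.array(W[:2])-LANE[:2];return np.array([c*d[0]+s*d[1],-s*d[0]+c*d[1]])
def cur():
    o=ctrl.get_obs();q=o['orientation'];return o,o['ee_pos'],Ro.from_quat([q[1],q[2],q[3],q[0]])
def plan(xyz,yaw):
    o,p,R=cur()
    Rt=Ro.from_matrix(np.array([[-np.cos(yaw),-np.sin(yaw),0],[-np.sin(yaw),np.cos(yaw),0],[0,0,-1]]).T.T)
    # columns: tool x=-(cos,sin), y=(-sin,cos), z=down
    M=np.array([[-np.cos(yaw),-np.sin(yaw),0],[-np.sin(yaw),np.cos(yaw),0],[0,0,-1.]])
    Rt=Ro.from_matrix(M)
    print("t",round(o['clock'],2),"travel",(R.inv().apply(np.array(xyz)-p)).round(4),"rot",np.degrees((R.inv()*Rt).as_rotvec()).round(2))
E
python3 - <<'E'
from h import *
plan((.452,.357,.20),.115)
E
```

```text
t 0.1 travel [-0.3515 -0.268   0.0558] rot [-1.200e-01 -2.000e-02 -2.067e+01]
```

Request:
{"api": "move_arm", "payload": {
  "moves": [
    {"travel": [-0.032, -0.024, 0.005], "rotation": [0, 0, -3]},
    {"travel": [-0.064, -0.049, 0.01], "rotation": [0, 0, -7]},
    {"travel": [-0.096, -0.073, 0.015], "rotation": [0, 0, -11]},
    {"travel": [-0.128, -0.098, 0.02], "rotation": [0, 0, -15]},
    {"travel": [-0.16, -0.122, 0.025], "rotation": [0, 0, -20.7]},
    {"travel": [-0.192, -0.146, 0.03], "rotation": [0, 0, -20.7]},
    {"travel": [-0.224, -0.171, 0.036], "rotation": [0, 0, -20.7]},
    {"travel": [-0.256, -0.195, 0.041], "rotation": [0, 0, -20.7]},
    {"travel": [-0.288, -0.22, 0.046], "rotation": [0, 0, -20.7]},
    {"travel": [-0.32, -0.244, 0.051], "rotation": [0, 0, -20.7]}
  ],
  "jaw": 1
}}

```text
clock: 0.93
ee_pos: [0.4281, 0.3866, 0.2049]
orientation: [-0.0, -0.058, 0.998, -0.0]
ft_force: [0.9, 0.3, -0.5]
gripper_width: 0.0858
```

Run:
```python
from h import *
plan((.452,.357,.20),.115)
```

```text
t 0.93 travel [-0.0203 -0.0322  0.0049] rot [-0.03 -0.03  0.04]
```

Request:
{"api": "move_arm", "payload": {
  "moves": [
    {"travel": [-0.018, -0.026, 0.005], "rotation": [0, 0, 0]},
    {"travel": [-0.02, -0.032, 0.005], "rotation": [0, 0, 0]},
    {"travel": [-0.02, -0.032, 0.005], "rotation": [0, 0, 0]},
    {"travel": [-0.02, -0.032, 0.005], "rotation": [0, 0, 0]}
  ]
}}

```text
clock: 1.27
ee_pos: [0.4506, 0.3595, 0.2001]
orientation: [-0.0, -0.057, 0.998, 0.0]
ft_force: [-0.8, 0.9, -0.8]
gripper_width: 0.0854
```

Run:
```python
from h import *
print(ctrl.get_obs()['ee_pos'],ctrl.get_calibration("wrist"))
im=ctrl.snapshot("wrist");cv2.imwrite("pics/w1.png",im[...,::-1])
plan((.452,.357,.20),.115)
```

```text
[0.45060643 0.35945745 0.20011763] {'fov_y': 65.70646984690485, 'cx': 276.8349224162774, 'cy': 200.16665881187095, 'rvec': array([-1.95546915, -2.19172135, -0.31346732]), 'tvec': array([-0.30662586, -0.49099648,  0.18703473])}
t 1.32 travel [-0.0016 -0.0039  0.0003] rot [ 0.07 -0.03  0.13]
```

View pics/w1.png

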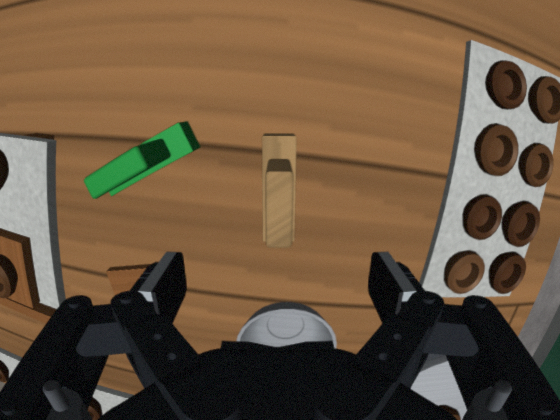

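The wrist picture shows the pale handle (cols 264–294, rows 172–246) upright and centred between the fingers (mid ≈277). The green decoy is off to the left at (140,160).

```bash
cat >> h.py <<'E'
def wpx(uv,z,c=None):
    c=c or ctrl.get_calibration("wrist");R=cv2.Rodrigues(c['rvec'])[0];C=-R.T@c['tvec'];f=210/np.tan(np.radians(c['fov_y']/2))
    d=np.array([uv[0]-c['cx'],uv[1]-c['cy']]);r=np.hypot(*d);th=r/f
    v=R.T@np.array([*(d/r*np.sin(th)),np.cos(th)]);return C+v*(z-C[2])/v[2]
E
python3 - <<'E'
from h import *
for q in[(268,172),(291,172),(294,246),(264,246)]:print(wpx(q,.092).round(4))
for q in[(263,134),(296,134)]:print(wpx(q,.032).round(4))
plan((.452,.357,.083),.115)
E
```

```text
[0.4262 0.3524 0.092 ]
[0.4243 0.3685 0.092 ]
[0.4805 0.3782 0.092 ]
[0.4831 0.3556 0.092 ]
[0.4049 0.3441 0.032 ]
[0.4015 0.3728 0.032 ]
t 1.32 travel [-0.0017 -0.0041  0.1173] rot [ 0.07 -0.03  0.13]
```

Request:
{"api": "move_arm", "payload": {
  "moves": [
    {"travel": [-0.003, 0.002, 0.03], "rotation": [0, 0, 0]},
    {"travel": [-0.003, 0.002, 0.06], "rotation": [0, 0, 0]},
    {"travel": [-0.003, 0.002, 0.09], "rotation": [0, 0, 0]},
    {"travel": [-0.003, 0.002, 0.11], "rotation": [0, 0, 0]},
    {"travel": [-0.003, 0.002, 0.117], "rotation": [0, 0, 0]},
    {"travel": [-0.003, 0.002, 0.117], "rotation": [0, 0, 0]},
    {"travel": [-0.003, 0.002, 0.117], "rotation": [0, 0, 0]}
  ]
}}

```text
clock: 1.9
ee_pos: [0.4531, 0.3632, 0.0837]
orientation: [0.0, -0.059, 0.998, 0.001]
ft_force: [0.7, 0.9, 0.4]
gripper_width: 0.0855
```

Request:
{"api": "move_arm", "payload": {
  "moves": [
    {"travel": [0, 0, 0], "rotation": [0, 0, 0]},
    {"travel": [0, 0, 0], "rotation": [0, 0, 0]},
    {"travel": [0, 0, 0], "rotation": [0, 0, 0]},
    {"travel": [0, 0, 0], "rotation": [0, 0, 0]},
    {"travel": [0, 0, 0], "rotation": [0, 0, 0]},
    {"travel": [0, 0, 0], "rotation": [0, 0, 0]},
    {"travel": [0, 0, 0], "rotation": [0, 0, 0]},
    {"travel": [0, 0, 0], "rotation": [0, 0, 0]}
  ],
  "jaw": 0,
  "grip_force": 40
}}

```text
clock: 2.57
ee_pos: [0.454, 0.3616, 0.0839]
orientation: [0.0, -0.058, 0.998, 0.0]
ft_force: [-0.5, -0.8, 6.3]
gripper_width: 0.0191
```

Run:
```python
from h import *
o=ctrl.get_obs();print(o['ee_pos'],o['ft_force'],o['gripper_width'])
im=ctrl.snapshot("wrist");cv2.imwrite("pics/w2.png",im[...,::-1])
plan((.452,.357,.26),.115)
```

```text
[0.45404733 0.3615871  0.08388196] [-0.48253454 -0.81296929  6.27281405] 0.01910381073230173
t 2.62 travel [ 0.0024 -0.0043 -0.1761] rot [0.01 0.03 0.02]
```

View pics/w2.png

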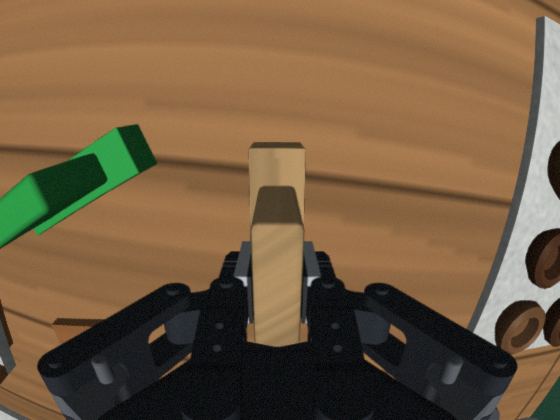

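Grasp is good: the handle is between the pads (cols 250–303), width about 19 mm. Lift next.

Request:
{"api": "move_arm", "payload": {
  "moves": [
    {"travel": [0, 0, -0.02], "rotation": [0, 0, 0]},
    {"travel": [0, 0, -0.05], "rotation": [0, 0, 0]},
    {"travel": [0, 0, -0.085], "rotation": [0, 0, 0]},
    {"travel": [0, 0, -0.12], "rotation": [0, 0, 0]},
    {"travel": [0, 0, -0.15], "rotation": [0, 0, 0]},
    {"travel": [0, 0, -0.165], "rotation": [0, 0, 0]},
    {"travel": [0, 0, -0.165], "rotation": [0, 0, 0]}
  ]
}}

```text
clock: 3.2
ee_pos: [0.4554, 0.363, 0.252]
orientation: [0.003, -0.058, 0.998, 0.002]
ft_force: [0.6, 1.3, -0.5]
gripper_width: 0.0197
```

Run:
```python
from h import *
print(l2w(.034,.035));plan((*l2w(.034,.035),.25),-.0597)
```

```text
[ 0.56132769 -0.04359095]
t 3.2 travel [-0.0585 -0.416   0.0005] rot [ 0.29  0.33 10.02]
```

Request:
{"api": "move_arm", "payload": {
  "moves": [
    {"travel": [-0.003, -0.02, 0], "rotation": [0, 0, 1]},
    {"travel": [-0.008, -0.055, 0], "rotation": [0, 0, 2]},
    {"travel": [-0.013, -0.09, 0], "rotation": [0, 0, 3]},
    {"travel": [-0.018, -0.125, 0], "rotation": [0, 0, 4]},
    {"travel": [-0.023, -0.16, 0], "rotation": [0, 0, 5]},
    {"travel": [-0.028, -0.195, 0], "rotation": [0, 0, 6]},
    {"travel": [-0.033, -0.23, 0], "rotation": [0, 0, 7]},
    {"travel": [-0.038, -0.265, 0], "rotation": [0, 0, 8]},
    {"travel": [-0.043, -0.3, 0], "rotation": [0, 0, 9]},
    {"travel": [-0.048, -0.335, 0], "rotation": [0, 0, 10]}
  ]
}}

```text
clock: 4.03
ee_pos: [0.5388, 0.0324, 0.2463]
orientation: [-0.002, 0.03, 1.0, -0.0]
ft_force: [1.1, -0.2, -1.9]
gripper_width: 0.0191
```

Run:
```python
from h import *
plan((*l2w(.034,.035),.25),-.0597)
```

```text
t 4.03 travel [-0.027  -0.0745 -0.0038] rot [-0.05 -0.2  -0.  ]
```

Request:
{"api": "move_arm", "payload": {
  "moves": [
    {"travel": [-0.011, -0.033, 0], "rotation": [0, 0, 0]},
    {"travel": [-0.02, -0.06, 0], "rotation": [0, 0, 0]},
    {"travel": [-0.025, -0.074, 0], "rotation": [0, 0, 0]},
    {"travel": [-0.026, -0.077, 0], "rotation": [0, 0, 0]},
    {"travel": [-0.026, -0.077, 0], "rotation": [0, 0, 0]},
    {"travel": [-0.026, -0.077, 0], "rotation": [0, 0, 0]}
  ]
}}

```text
clock: 4.53
ee_pos: [0.5604, -0.0426, 0.247]
orientation: [-0.001, 0.029, 1.0, 0.001]
ft_force: [-0.5, -0.2, -1.8]
gripper_width: 0.0192
```

Run:
```python
from h import *
im=ctrl.snapshot("wrist");cv2.imwrite("pics/w3.png",im[...,::-1])
im=ctrl.snapshot("scene")[150:280,170:370];cv2.imwrite("pics/s3.png",cv2.resize(im[...,::-1],None,fx=4,fy=4,interpolation=cv2.INTER_CUBIC))
plan((*l2w(.034,.035),.15),-.0597)
```

```text
t 4.63 travel [-0.0008 -0.0019  0.0976] rot [ 0.06 -0.09  0.23]
```

View pics/w3.png

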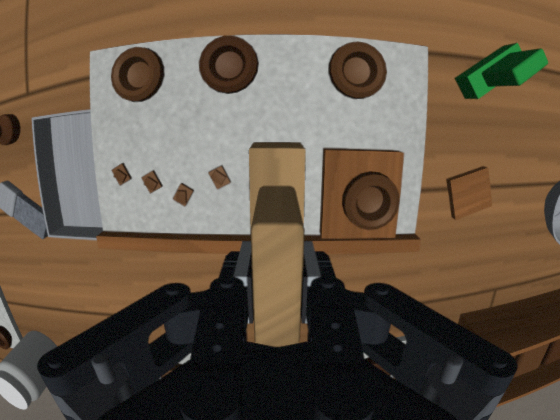

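View pics/s3.png

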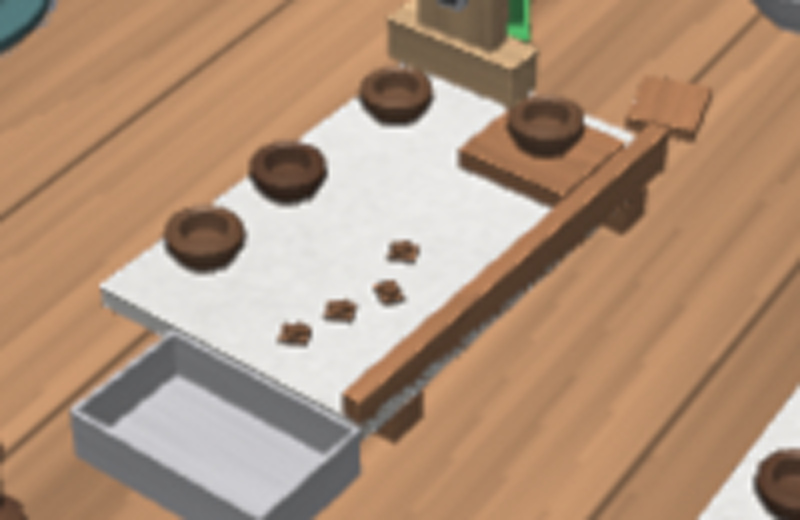

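Wrist picture: the blade (250–305, 143–200) hangs between chip (220,177) and the carrier (321–402, 150–240), with clearance on both sides. I'll cross-check the lane pose with this view.

Run:
```python
from h import *
pr=lambda n,q,z:print(n,w2l(wpx(q,z)).round(4))
pr("NR -.115,-.17",(91,50),.045);pr("NL -.115,.19",(427,46),.045);pr("fenceR far .105,-.17",(97,254),.063);pr("fence L .105,.19?",(419,250),.063);pr("fenceinR .09",(97,236),.063);pr("fenceinL",(418,234),.063)
pr("tray near out -.05,-.266",(33,119),.04)
for q in[(323,150),(402,151),(397,240),(321,238)]:pr("carr",q,.063)
for q in[(121,174),(151,182),(183,195),(220,177)]:pr("chip",q,.052)
for q in[(250,143),(305,143)]:pr("blade bottom-near",q,.247-.0839+.032)
```

```text
NR -.115,-.17 [-0.1117 -0.1631]
NL -.115,.19 [-0.1104  0.1934]
fenceR far .105,-.17 [ 0.1164 -0.1688]
fence L .105,.19? [0.1078 0.1938]
fenceinR .09 [ 0.0938 -0.1637]
fenceinL [0.0887 0.1893]
tray near out -.05,-.266 [-0.0438 -0.2583]
carr [0.0023 0.0812]
carr [0.0009 0.1605]
carr [0.0949 0.1653]
carr [0.0911 0.0828]
chip [ 0.0261 -0.1273]
chip [ 0.0353 -0.0925]
chip [ 0.0493 -0.0581]
chip [ 0.0308 -0.0184]
blade bottom-near [-0.018   0.0236]
blade bottom-near [-0.0181  0.0523]
```

```bash
sed -i 's/^LANE=.*/LANE=np.array([0.5283,-0.0725,-0.0597])/' h.py
python3 - <<'E'
from h import *
print(w2l(cur()[1]));plan((*l2w(.034,.033),.130),-.0597)
E
```

```text
[0.0305526  0.03266807]
t 4.63 travel [-0.0036  0.0002  0.1176] rot [ 0.06 -0.09  0.23]
```

Request:
{"api": "move_arm", "payload": {
  "moves": [
    {"travel": [-0.001, 0, 0.025], "rotation": [0, 0, 0]},
    {"travel": [-0.002, 0, 0.05], "rotation": [0, 0, 0]},
    {"travel": [-0.0035, 0, 0.075], "rotation": [0, 0, 0]},
    {"travel": [-0.0035, 0, 0.095], "rotation": [0, 0, 0]},
    {"travel": [-0.0035, 0, 0.108], "rotation": [0, 0, 0]},
    {"travel": [-0.0035, 0, 0.114], "rotation": [0, 0, 0]},
    {"travel": [-0.0035, 0, 0.116], "rotation": [0, 0, 0]},
    {"travel": [-0.0035, 0, 0.116], "rotation": [0, 0, 0]},
    {"travel": [-0.0035, 0, 0.116], "rotation": [0, 0, 0]}
  ]
}}

```text
clock: 5.38
ee_pos: [0.5656, -0.0437, 0.1332]
orientation: [0.001, 0.029, 1.0, 0.0]
ft_force: [0.3, -0.0, -1.1]
gripper_width: 0.0198
```

Run:
```python
from h import *
o=ctrl.get_obs();print(o['ee_pos'],o['ft_force'],w2l(o['ee_pos']))
im=ctrl.snapshot("wrist");cv2.imwrite("pics/w4.png",im[...,::-1])
plan((*l2w(.034,.033),.130),-.0597)
```

```text
[ 0.56564175 -0.04374384  0.13315439] [ 0.33818222 -0.00669615 -1.08726182] [0.0355595 0.0309329]
t 5.43 travel [0.0017 0.0023 0.0034] rot [0.01 0.12 0.07]
```

View pics/w4.png

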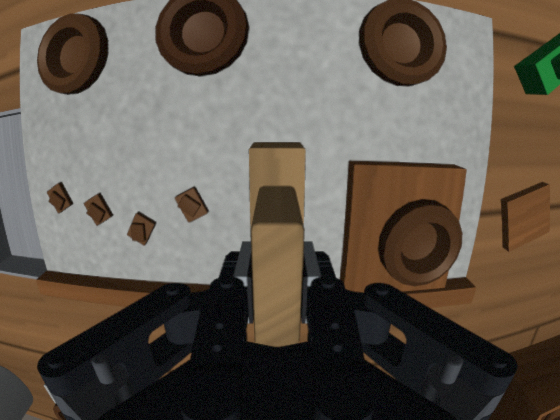

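Request:
{"api": "move_arm", "payload": {
  "moves": [
    {"travel": [0.001, 0, 0.002], "rotation": [0, 0, 0]},
    {"travel": [0.001, -0.003, 0.0025], "rotation": [0, 0, 0]},
    {"travel": [0.001, -0.009, 0.0025], "rotation": [0, 0, 0]},
    {"travel": [0.001, -0.016, 0.0025], "rotation": [0, 0, 0]},
    {"travel": [0.001, -0.023, 0.0025], "rotation": [0, 0, 0]},
    {"travel": [0.001, -0.03, 0.0025], "rotation": [0, 0, 0]},
    {"travel": [0.001, -0.037, 0.0025], "rotation": [0, 0, 0]},
    {"travel": [0.001, -0.044, 0.0025], "rotation": [0, 0, 0]},
    {"travel": [0.001, -0.051, 0.0025], "rotation": [0, 0, 0]},
    {"travel": [0.001, -0.057, 0.0025], "rotation": [0, 0, 0]}
  ]
}}

```text
clock: 6.27
ee_pos: [0.5605, -0.1023, 0.1298]
orientation: [-0.0, 0.03, 1.0, -0.0]
ft_force: [0.6, -0.7, -0.6]
gripper_width: 0.0198
```

Run:
```python
from h import *
o=ctrl.get_obs();print(o['ee_pos'],o['ft_force'],w2l(o['ee_pos']))
im=ctrl.snapshot("wrist");cv2.imwrite("pics/w5.png",im[...,::-1])
plan((*l2w(.034,-.172),.130),-.0597)
```

```text
[ 0.56046016 -0.10226191  0.12981593] [ 0.58253155 -0.68892929 -0.55224967] [ 0.0338786  -0.02779007]
t 6.32 travel [-0.0005 -0.1426  0.    ] rot [-0.08  0.01 -0.1 ]
```

View pics/w5.png

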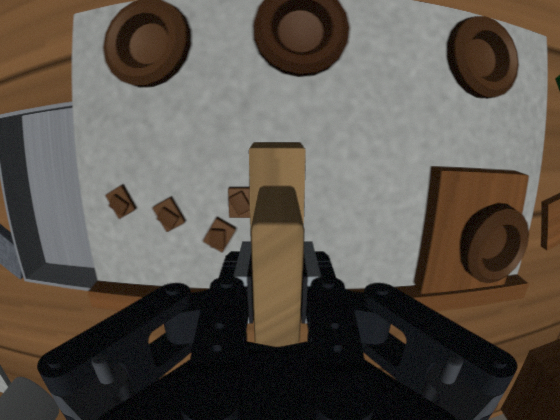

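The first chip is at the blade (238,202), the carrier hasn't moved, and the force is about zero. I'll keep sweeping.

Request:
{"api": "move_arm", "payload": {
  "moves": [
    {"travel": [0, -0.006, 0], "rotation": [0, 0, 0]},
    {"travel": [0, -0.013, 0], "rotation": [0, 0, 0]},
    {"travel": [0, -0.02, 0], "rotation": [0, 0, 0]},
    {"travel": [0, -0.027, 0], "rotation": [0, 0, 0]},
    {"travel": [0, -0.034, 0], "rotation": [0, 0, 0]},
    {"travel": [0, -0.041, 0], "rotation": [0, 0, 0]},
    {"travel": [0, -0.048, 0], "rotation": [0, 0, 0]},
    {"travel": [0, -0.055, 0], "rotation": [0, 0, 0]},
    {"travel": [0, -0.062, 0], "rotation": [0, 0, 0]},
    {"travel": [0, -0.068, 0], "rotation": [0, 0, 0]}
  ]
}}

```text
clock: 7.15
ee_pos: [0.5565, -0.17, 0.1298]
orientation: [0.0, 0.03, 1.0, -0.0]
ft_force: [-0.8, -0.9, -2.0]
gripper_width: 0.0195
```

Run:
```python
from h import *
o=ctrl.get_obs();print(o['ee_pos'],o['ft_force'],w2l(o['ee_pos']))
im=ctrl.snapshot("wrist");cv2.imwrite("pics/w6.png",im[...,::-1])
plan((*l2w(.034,-.172),.130),-.0597)
```

```text
[ 0.55649238 -0.16998308  0.12982062] [-0.8100793  -0.88945133 -2.04235437] [ 0.03395844 -0.09562732]
t 7.2 travel [-0.0002 -0.0747 -0.    ] rot [-0.08  0.02 -0.09]
```

View pics/w6.png

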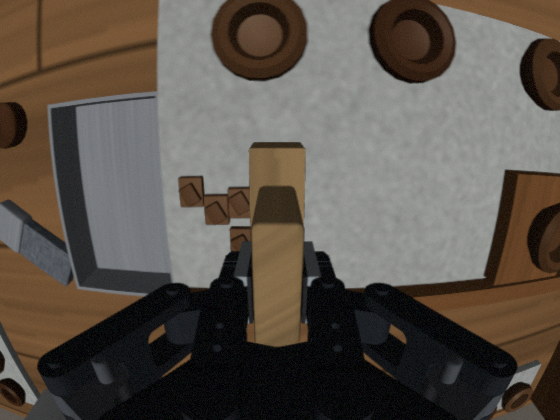

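All four chips are gathered in front of the blade at (190,190), (217,209), (239,202) and (240,238).

Request:
{"api": "move_arm", "payload": {
  "moves": [
    {"travel": [0, -0.006, 0], "rotation": [0, 0, 0]},
    {"travel": [0, -0.013, 0], "rotation": [0, 0, 0]},
    {"travel": [0, -0.02, 0], "rotation": [0, 0, 0]},
    {"travel": [0, -0.027, 0], "rotation": [0, 0, 0]},
    {"travel": [0, -0.034, 0], "rotation": [0, 0, 0]},
    {"travel": [0, -0.041, 0], "rotation": [0, 0, 0]},
    {"travel": [0, -0.047, 0], "rotation": [0, 0, 0]},
    {"travel": [0, -0.053, 0], "rotation": [0, 0, 0]},
    {"travel": [0, -0.059, 0], "rotation": [0, 0, 0]},
    {"travel": [0, -0.065, 0], "rotation": [0, 0, 0]}
  ]
}}

```text
clock: 8.03
ee_pos: [0.5527, -0.2345, 0.1298]
orientation: [0.0, 0.029, 1.0, -0.0]
ft_force: [0.3, 0.7, -2.9]
gripper_width: 0.0195
```

Request:
{"api": "move_arm", "payload": {
  "moves": [
    {"travel": [0, -0.005, 0], "rotation": [0, 0, 0]},
    {"travel": [0, -0.01, 0], "rotation": [0, 0, 0]},
    {"travel": [0, -0.014, 0], "rotation": [0, 0, 0]},
    {"travel": [0, -0.014, 0], "rotation": [0, 0, 0]},
    {"travel": [0, -0.014, 0], "rotation": [0, 0, 0]}
  ]
}}

```text
clock: 8.45
ee_pos: [0.5518, -0.2481, 0.1298]
orientation: [-0.0, 0.03, 1.0, 0.0]
ft_force: [0.1, 0.2, -1.2]
gripper_width: 0.0198
```

Run:
```python
from h import *
o=ctrl.get_obs();print(o['ee_pos'],o['ft_force'],w2l(o['ee_pos']))
im=ctrl.snapshot("wrist");cv2.imwrite("pics/w7.png",im[...,::-1])
```

```text
[ 0.55184407 -0.24809524  0.12980479] [ 0.12647153  0.2094136  -1.22763028] [ 0.03397894 -0.17387767]
```

View pics/w7.png

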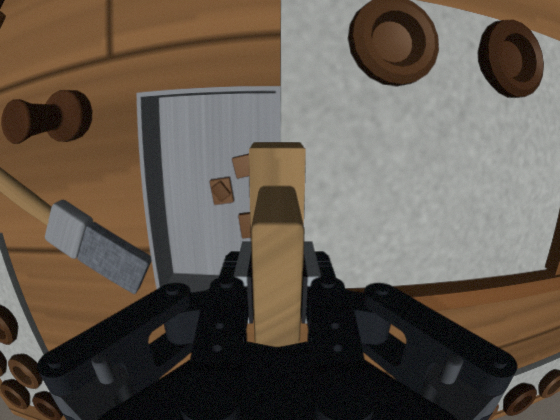

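Three chips show in the tray, at (222,190), (242,165) and (245,223); the fourth is hidden behind the blade. I'll lift and look again.

Request:
{"api": "move_arm", "payload": {
  "moves": [
    {"travel": [0, 0.003, -0.02], "rotation": [0, 0, 0]},
    {"travel": [0, 0.015, -0.05], "rotation": [0, 0, 0]},
    {"travel": [0, 0.04, -0.08], "rotation": [0, 0, 0]},
    {"travel": [0, 0.07, -0.1], "rotation": [0, 0, 0]},
    {"travel": [0, 0.105, -0.115], "rotation": [0, 0, 0]},
    {"travel": [0, 0.14, -0.12], "rotation": [0, 0, 0]},
    {"travel": [0, 0.155, -0.12], "rotation": [0, 0, 0]},
    {"travel": [0, 0.155, -0.12], "rotation": [0, 0, 0]},
    {"travel": [0, 0.155, -0.12], "rotation": [0, 0, 0]}
  ]
}}

```text
clock: 9.25
ee_pos: [0.5609, -0.0913, 0.2499]
orientation: [-0.0, 0.028, 1.0, 0.0]
ft_force: [-0.6, -0.6, -1.4]
gripper_width: 0.0196
```

Run:
```python
from h import *
im=ctrl.snapshot("wrist");cv2.imwrite("pics/w8.png",im[...,::-1])
```

```text
(no output)
```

View pics/w8.png

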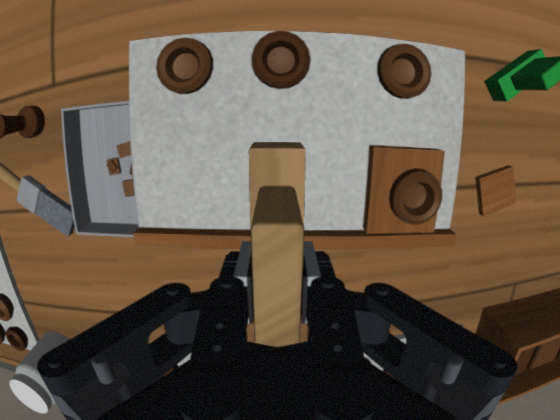

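Run:
```python
from h import *
im=ctrl.snapshot("scene")[220:295,170:270];a=cv2.resize(im[...,::-1],(500,375),interpolation=cv2.INTER_CUBIC)
im=cv2.imread("pics/w8.png")[90:250,50:170];b=cv2.resize(im,(281,375),interpolation=cv2.INTER_CUBIC)
cv2.imwrite("pics/s8.png",np.hstack([a,b]))
for q in[(439,149),(370,147),(365,234),(435,235)]:print("carr",w2l(wpx(q,.063)).round(4))
for q in[(134,231),(455,231)]:print("fence in",w2l(wpx(q,.063)).round(4))
print("lamp",w2l(wpx((415,196),.089)).round(4))
```

```text
carr [-0.0018  0.1463]
carr [-0.0008  0.0704]
carr [0.0888 0.0718]
carr [0.0924 0.1545]
fence in [ 0.0867 -0.1729]
fence in [0.0886 0.1804]
lamp [0.0408 0.1111]
```

View pics/s8.png

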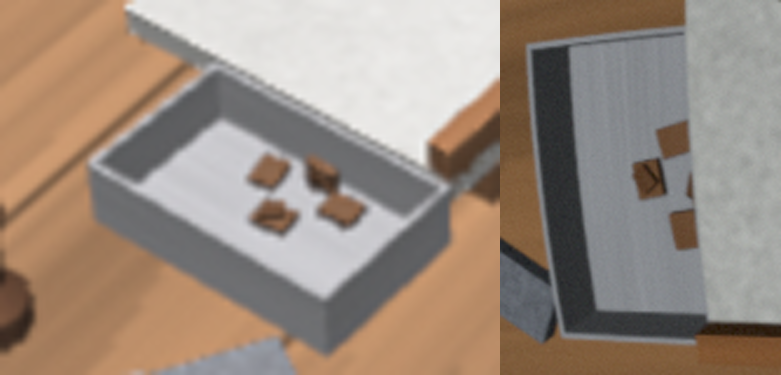

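Four chips lie flat in the tray (left half: 268,170; 322,173; 343,208; 275,215). The carrier still waits. Next I go over to the carrier's left side.

Run:
```python
from h import *
plan((*l2w(.034,.192),.25),-.0597)
```

```text
t 9.35 travel [-0.0004  0.2119 -0.0006] rot [-0.06 -0.04 -0.03]
```

Request:
{"api": "move_arm", "payload": {
  "moves": [
    {"travel": [0, 0.02, 0], "rotation": [0, 0, 0]},
    {"travel": [0, 0.055, 0], "rotation": [0, 0, 0]},
    {"travel": [0, 0.09, 0], "rotation": [0, 0, 0]},
    {"travel": [0, 0.125, 0], "rotation": [0, 0, 0]},
    {"travel": [0, 0.16, 0], "rotation": [0, 0, 0]},
    {"travel": [0, 0.19, 0], "rotation": [0, 0, 0]},
    {"travel": [0, 0.208, 0], "rotation": [0, 0, 0]},
    {"travel": [0, 0.212, 0], "rotation": [0, 0, 0]},
    {"travel": [0, 0.212, 0], "rotation": [0, 0, 0]},
    {"travel": [0, 0.212, 0], "rotation": [0, 0, 0]}
  ]
}}

```text
clock: 10.18
ee_pos: [0.5737, 0.1158, 0.2494]
orientation: [-0.0, 0.031, 1.0, -0.001]
ft_force: [1.0, -0.2, -1.3]
gripper_width: 0.0191
```

Run:
```python
from h import *
im=ctrl.snapshot("wrist");cv2.imwrite("pics/w9.png",im[...,::-1])
plan((*l2w(.034,.192),.130),-.0597)
```

```text
t 10.23 travel [0.     0.0022 0.1195] rot [-0.12 -0.03 -0.2 ]
```

View pics/w9.png

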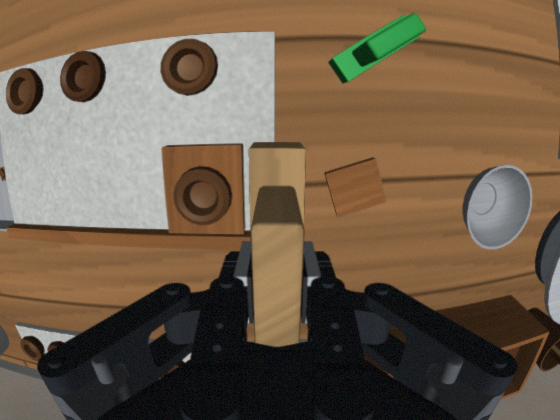

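Run:
```python
from h import *
for q in[(243,144),(243,234),(163,147),(168,232)]:print("carr",w2l(wpx(q,.063)).round(4))
print(w2l(wpx((275,32),.045)),w2l(cur()[1]))
for q in[(165,231),(10,230)]:print("fence bottom",w2l(wpx(q,.063)).round(4))
```

```text
carr [-0.0021  0.159 ]
carr [0.0883 0.1562]
carr [-0.0016  0.0798]
carr [0.0871 0.0766]
[-0.11204202  0.18942954] [0.03407461 0.19001709]
fence bottom [0.086  0.0734]
fence bottom [ 0.0927 -0.1632]
```

The carrier's left edge is at lane y ≈0.158 and the blade face at 0.175, so I can descend.

Request:
{"api": "move_arm", "payload": {
  "moves": [
    {"travel": [0, 0.001, 0.03], "rotation": [0, 0, 0]},
    {"travel": [0, 0.001, 0.06], "rotation": [0, 0, 0]},
    {"travel": [0, 0.001, 0.085], "rotation": [0, 0, 0]},
    {"travel": [0, 0.001, 0.105], "rotation": [0, 0, 0]},
    {"travel": [0, 0.001, 0.115], "rotation": [0, 0, 0]},
    {"travel": [0, 0.001, 0.119], "rotation": [0, 0, 0]},
    {"travel": [0, 0.001, 0.119], "rotation": [0, 0, 0]},
    {"travel": [0, 0.001, 0.119], "rotation": [0, 0, 0]}
  ]
}}

```text
clock: 10.9
ee_pos: [0.5746, 0.1188, 0.1317]
orientation: [0.001, 0.03, 1.0, 0.0]
ft_force: [0.8, -0.2, -1.0]
gripper_width: 0.0194
```

Run:
```python
from h import *
o=ctrl.get_obs();print(o['ee_pos'],o['ft_force'],w2l(o['ee_pos']))
im=ctrl.snapshot("wrist");cv2.imwrite("pics/w10.png",im[...,::-1])
plan((*l2w(.034,.17),.130),-.0597)
for q in[(0,0)]:pass
```

```text
[0.574569   0.11879122 0.1317384 ] [ 0.79596922 -0.19731923 -1.01896905] [0.03477326 0.19371105]
t 10.95 travel [ 0.001  -0.0241  0.0021] rot [ 0.03  0.15 -0.01]
```

View pics/w10.png

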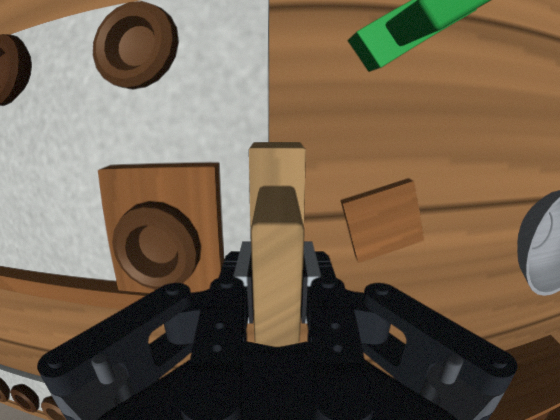

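Request:
{"api": "move_arm", "payload": {
  "moves": [
    {"travel": [0.003, -0.004, 0.001], "rotation": [0, 0, 0]},
    {"travel": [0.006, -0.008, 0.0015], "rotation": [0, 0, 0]},
    {"travel": [0.008, -0.012, 0.0015], "rotation": [0, 0, 0]},
    {"travel": [0.008, -0.015, 0.0015], "rotation": [0, 0, 0]},
    {"travel": [0.008, -0.017, 0.0015], "rotation": [0, 0, 0]},
    {"travel": [0.008, -0.019, 0.0015], "rotation": [0, 0, 0]},
    {"travel": [0.008, -0.021, 0.0015], "rotation": [0, 0, 0]},
    {"travel": [0.008, -0.023, 0.0015], "rotation": [0, 0, 0]},
    {"travel": [0.008, -0.025, 0.0015], "rotation": [0, 0, 0]},
    {"travel": [0.008, -0.027, 0.0015], "rotation": [0, 0, 0]}
  ]
}}

```text
clock: 11.78
ee_pos: [0.5643, 0.0936, 0.1294]
orientation: [0.0, 0.029, 1.0, 0.0]
ft_force: [-0.1, 1.3, -0.6]
gripper_width: 0.0194
```

Run:
```python
from h import *
o=ctrl.get_obs();print(o['ee_pos'],o['ft_force'],w2l(o['ee_pos']))
im=ctrl.snapshot("wrist");cv2.imwrite("pics/w11.png",im[...,::-1])
```

```text
[0.56427969 0.09355284 0.12939195] [-0.05975714  1.28330363 -0.59826653] [0.02600813 0.16790373]
```

View pics/w11.png

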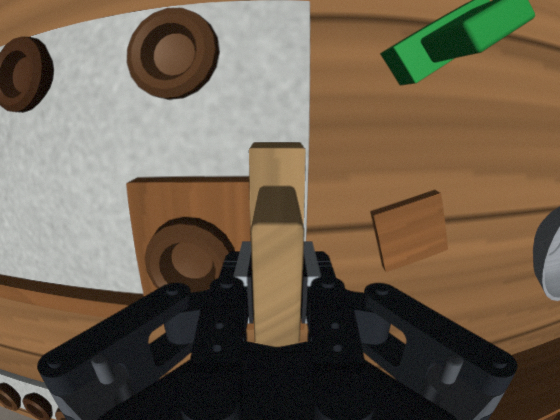

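The blade face is at the carrier's left edge (col ~250) and the force in y is slight, so there is contact. I'll push gently with a small drift toward the fence.

Request:
{"api": "move_arm", "payload": {
  "moves": [
    {"travel": [0, -0.002, 0], "rotation": [0, 0, 0]},
    {"travel": [-0.0005, -0.004, 0], "rotation": [0, 0, 0]},
    {"travel": [-0.001, -0.0065, 0], "rotation": [0, 0, 0]},
    {"travel": [-0.0015, -0.009, 0], "rotation": [0, 0, 0]},
    {"travel": [-0.002, -0.012, 0], "rotation": [0, 0, 0]},
    {"travel": [-0.0025, -0.015, 0], "rotation": [0, 0, 0]},
    {"travel": [-0.003, -0.018, 0], "rotation": [0, 0, 0]},
    {"travel": [-0.0035, -0.021, 0], "rotation": [0, 0, 0]},
    {"travel": [-0.004, -0.024, 0], "rotation": [0, 0, 0]},
    {"travel": [-0.0045, -0.027, 0], "rotation": [0, 0, 0]}
  ]
}}

```text
clock: 12.67
ee_pos: [0.5663, 0.0654, 0.1291]
orientation: [-0.001, 0.03, 1.0, -0.0]
ft_force: [-0.5, 1.8, -1.5]
gripper_width: 0.0194
```

Request:
{"api": "move_arm", "payload": {
  "moves": [
    {"travel": [-0.0005, -0.003, 0], "rotation": [0, 0, 0]},
    {"travel": [-0.001, -0.006, 0], "rotation": [0, 0, 0]},
    {"travel": [-0.0015, -0.009, 0], "rotation": [0, 0, 0]},
    {"travel": [-0.002, -0.012, 0], "rotation": [0, 0, 0]},
    {"travel": [-0.0025, -0.015, 0], "rotation": [0, 0, 0]},
    {"travel": [-0.003, -0.018, 0], "rotation": [0, 0, 0]},
    {"travel": [-0.0035, -0.021, 0], "rotation": [0, 0, 0]},
    {"travel": [-0.004, -0.024, 0], "rotation": [0, 0, 0]},
    {"travel": [-0.0045, -0.027, 0], "rotation": [0, 0, 0]},
    {"travel": [-0.005, -0.03, 0], "rotation": [0, 0, 0]}
  ]
}}

```text
clock: 13.5
ee_pos: [0.5702, 0.0352, 0.1293]
orientation: [-0.0, 0.03, 1.0, 0.0]
ft_force: [-1.8, 1.9, -1.6]
gripper_width: 0.0194
```

Run:
```python
from h import *
o=ctrl.get_obs();print(o['ee_pos'],o['ft_force'],w2l(o['ee_pos']))
im=ctrl.snapshot("wrist");cv2.imwrite("pics/w12.png",im[...,::-1])
```

```text
[0.57016557 0.03524599 0.1293087 ] [-1.76110606  1.8866183  -1.61569305] [0.03536237 0.11005193]
```

View pics/w12.png

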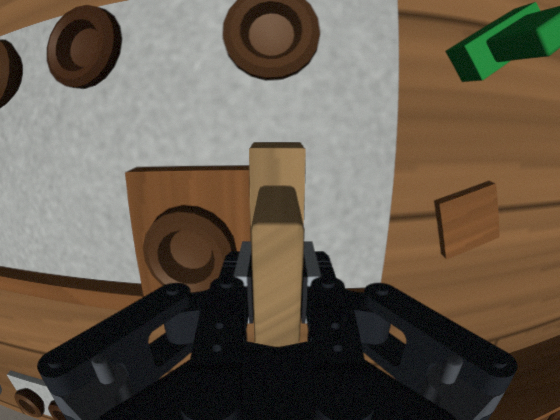

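The carrier appears to be against the fence: its near edge slid from row 177 to 167 relative to the blade, and there is a small −x reaction force. I'll go straight on.

Request:
{"api": "move_arm", "payload": {
  "moves": [
    {"travel": [0, -0.003, 0], "rotation": [0, 0, 0]},
    {"travel": [0, -0.007, 0], "rotation": [0, 0, 0]},
    {"travel": [0, -0.011, 0], "rotation": [0, 0, 0]},
    {"travel": [0, -0.015, 0], "rotation": [0, 0, 0]},
    {"travel": [0, -0.019, 0], "rotation": [0, 0, 0]},
    {"travel": [0, -0.023, 0], "rotation": [0, 0, 0]},
    {"travel": [0, -0.027, 0], "rotation": [0, 0, 0]},
    {"travel": [0, -0.031, 0], "rotation": [0, 0, 0]},
    {"travel": [-0.0005, -0.035, 0], "rotation": [0, 0, 0]},
    {"travel": [-0.0005, -0.039, 0], "rotation": [0, 0, 0]}
  ]
}}

```text
clock: 14.38
ee_pos: [0.5682, -0.0035, 0.1293]
orientation: [-0.0, 0.03, 1.0, 0.0]
ft_force: [-0.3, 1.7, -0.6]
gripper_width: 0.0192
```

Request:
{"api": "move_arm", "payload": {
  "moves": [
    {"travel": [0, -0.004, 0], "rotation": [0, 0, 0]},
    {"travel": [0, -0.008, 0], "rotation": [0, 0, 0]},
    {"travel": [0, -0.012, 0], "rotation": [0, 0, 0]},
    {"travel": [0, -0.016, 0], "rotation": [0, 0, 0]},
    {"travel": [0, -0.02, 0], "rotation": [0, 0, 0]},
    {"travel": [0, -0.024, 0], "rotation": [0, 0, 0]},
    {"travel": [0, -0.028, 0], "rotation": [0, 0, 0]},
    {"travel": [0, -0.032, 0], "rotation": [0, 0, 0]},
    {"travel": [-0.0005, -0.036, 0], "rotation": [0, 0, 0]},
    {"travel": [-0.0005, -0.04, 0], "rotation": [0, 0, 0]}
  ]
}}

```text
clock: 15.22
ee_pos: [0.5665, -0.044, 0.1293]
orientation: [0.0, 0.03, 1.0, -0.0]
ft_force: [-0.9, 1.4, -1.1]
gripper_width: 0.0196
```

Run:
```python
from h import *
o=ctrl.get_obs();print(o['ee_pos'],o['ft_force'],w2l(o['ee_pos']))
im=ctrl.snapshot("wrist");cv2.imwrite("pics/w13.png",im[...,::-1])
```

```text
[ 0.5665091  -0.04401794  0.12926052] [-0.88091575  1.42146696 -1.0710767 ] [0.03644166 0.03071104]
```

View pics/w13.png

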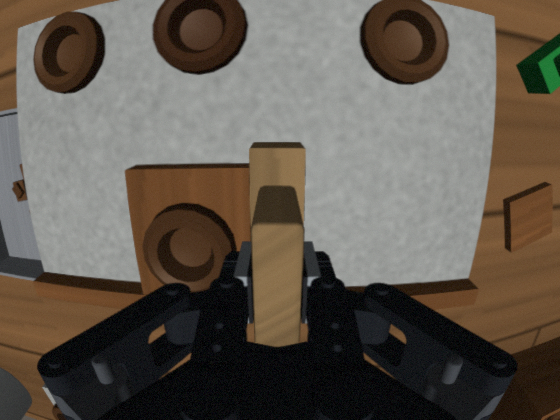

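The carrier is square to the blade and by the fence, with the lamp steady at (188,248). Continuing.

Request:
{"api": "move_arm", "payload": {
  "moves": [
    {"travel": [0, -0.004, 0], "rotation": [0, 0, 0]},
    {"travel": [0, -0.008, 0], "rotation": [0, 0, 0]},
    {"travel": [0, -0.012, 0], "rotation": [0, 0, 0]},
    {"travel": [0, -0.016, 0], "rotation": [0, 0, 0]},
    {"travel": [0, -0.02, 0], "rotation": [0, 0, 0]},
    {"travel": [0, -0.024, 0], "rotation": [0, 0, 0]},
    {"travel": [0, -0.028, 0], "rotation": [0, 0, 0]},
    {"travel": [0, -0.032, 0], "rotation": [0, 0, 0]},
    {"travel": [-0.0005, -0.036, 0], "rotation": [0, 0, 0]},
    {"travel": [-0.0005, -0.04, 0], "rotation": [0, 0, 0]}
  ]
}}

```text
clock: 16.1
ee_pos: [0.5645, -0.0834, 0.1293]
orientation: [-0.0, 0.03, 1.0, 0.0]
ft_force: [-0.9, 2.4, -1.2]
gripper_width: 0.0193
```

Request:
{"api": "move_arm", "payload": {
  "moves": [
    {"travel": [0, -0.004, 0], "rotation": [0, 0, 0]},
    {"travel": [0, -0.008, 0], "rotation": [0, 0, 0]},
    {"travel": [0, -0.012, 0], "rotation": [0, 0, 0]},
    {"travel": [0, -0.016, 0], "rotation": [0, 0, 0]},
    {"travel": [0, -0.02, 0], "rotation": [0, 0, 0]},
    {"travel": [0, -0.024, 0], "rotation": [0, 0, 0]},
    {"travel": [0, -0.028, 0], "rotation": [0, 0, 0]},
    {"travel": [0, -0.031, 0], "rotation": [0, 0, 0]},
    {"travel": [-0.0005, -0.034, 0], "rotation": [0, 0, 0]},
    {"travel": [-0.0005, -0.036, 0], "rotation": [0, 0, 0]}
  ]
}}

```text
clock: 16.93
ee_pos: [0.563, -0.12, 0.1292]
orientation: [0.0, 0.03, 1.0, -0.0]
ft_force: [0.0, 1.9, -1.1]
gripper_width: 0.0196
```

Run:
```python
from h import *
o=ctrl.get_obs();print(o['ee_pos'],o['ft_force'],w2l(o['ee_pos']))
im=ctrl.snapshot("wrist");cv2.imwrite("pics/w14.png",im[...,::-1])
```

```text
[ 0.56304168 -0.12000627  0.12924874] [ 0.01325411  1.94051413 -1.0848809 ] [ 0.03751423 -0.04534879]
```

View pics/w14.png

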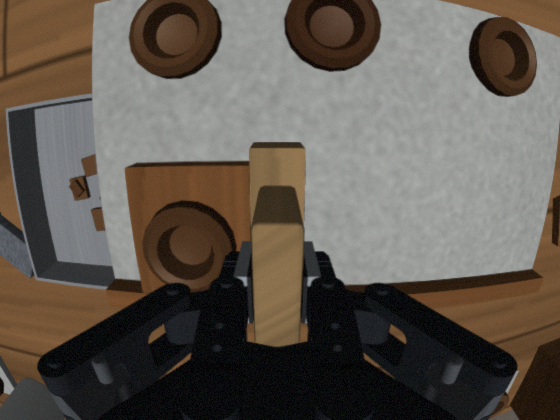

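Run:
```python
from h import *
im=cv2.imread("pics/w14.png");cv2.imwrite("pics/w14c.png",cv2.resize(im[140:310,80:260],None,fx=4.2,fy=3.5,interpolation=cv2.INTER_CUBIC))
for q in[(93,40),(96,90),(100,140),(104,190),(109,240)]:print("edge",w2l(wpx(q,.045)).round(4))
for q in[(127,168),(139,285)]:print("carr R top",w2l(wpx(q,.063)).round(4))
```

```text
edge [-0.0868 -0.1698]
edge [-0.051  -0.1672]
edge [-0.0163 -0.1661]
edge [ 0.0191 -0.1671]
edge [ 0.0574 -0.1696]
carr R top [ 0.0007 -0.1372]
carr R top [ 0.0831 -0.1414]
```

View pics/w14c.png

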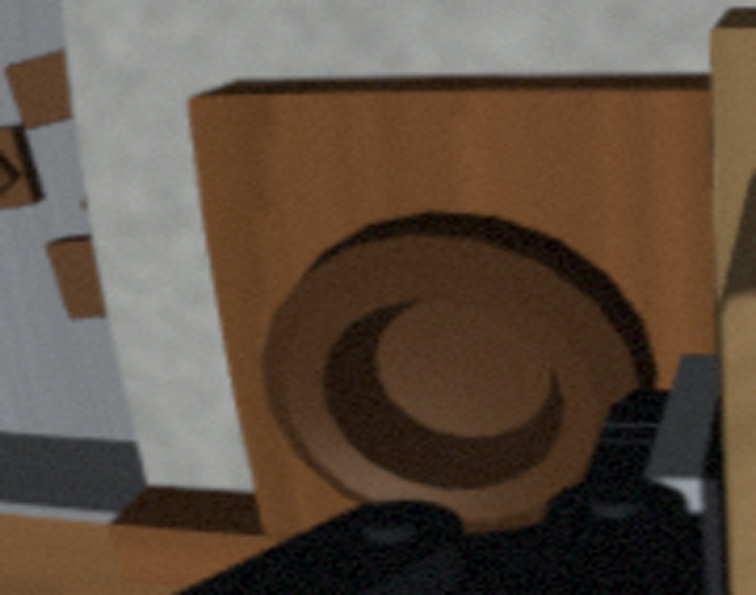

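The board's right edge is at lane y ≈−0.168 and the carrier's leading edge at ≈−0.139 to −0.140, so about 29 mm to go.

Request:
{"api": "move_arm", "payload": {
  "moves": [
    {"travel": [0, -0.003, 0], "rotation": [0, 0, 0]},
    {"travel": [0, -0.007, 0], "rotation": [0, 0, 0]},
    {"travel": [0, -0.011, 0], "rotation": [0, 0, 0]},
    {"travel": [0, -0.015, 0], "rotation": [0, 0, 0]},
    {"travel": [0, -0.019, 0], "rotation": [0, 0, 0]},
    {"travel": [0, -0.022, 0], "rotation": [0, 0, 0]},
    {"travel": [0, -0.025, 0], "rotation": [0, 0, 0]},
    {"travel": [0, -0.027, 0], "rotation": [0, 0, 0]},
    {"travel": [0, -0.028, 0], "rotation": [0, 0, 0]},
    {"travel": [0, -0.0285, 0], "rotation": [0, 0, 0]}
  ]
}}

```text
clock: 17.82
ee_pos: [0.5615, -0.148, 0.1294]
orientation: [0.0, 0.03, 1.0, -0.0]
ft_force: [-0.2, 1.3, -1.3]
gripper_width: 0.0197
```

Request:
{"api": "move_arm", "payload": {
  "moves": [
    {"travel": [0, 0, 0], "rotation": [0, 0, 0]},
    {"travel": [0, 0, 0], "rotation": [0, 0, 0]},
    {"travel": [0, 0, 0], "rotation": [0, 0, 0]},
    {"travel": [0, 0, 0], "rotation": [0, 0, 0]}
  ]
}}

```text
clock: 18.15
ee_pos: [0.5615, -0.1479, 0.1294]
orientation: [0.0, 0.029, 1.0, -0.0]
ft_force: [-0.6, 0.1, -1.2]
gripper_width: 0.0196
```

Run:
```python
from h import *
o=ctrl.get_obs();print(o['ee_pos'],o['ft_force'],w2l(o['ee_pos']))
im=ctrl.snapshot("wrist");cv2.imwrite("pics/w15.png",im[...,::-1])
b=ctrl.snapshot("scene")[150:280,170:350];cv2.imwrite("pics/s15.png",cv2.resize(b[...,::-1],None,fx=4.4,fy=4.4,interpolation=cv2.INTER_CUBIC))
```

```text
[ 0.56147211 -0.14788374  0.12939194] [-0.5987805   0.10827739 -1.21507258] [ 0.03761075 -0.07327024]
```

View pics/w15.png

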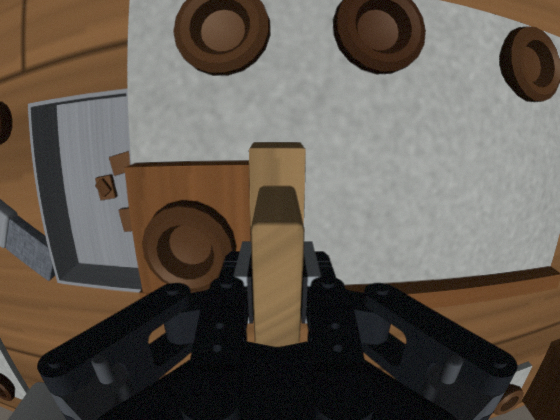

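View pics/s15.png

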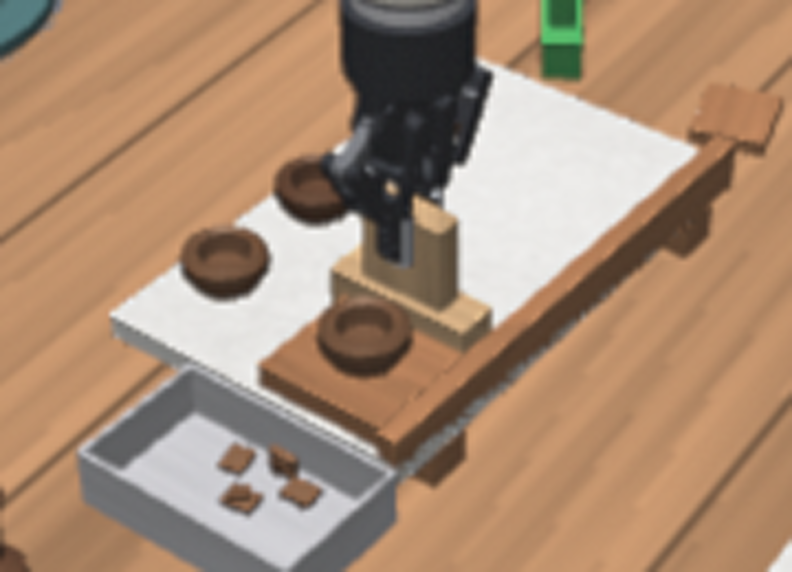

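Carrier leading edge (wrist col ~129) lines up with the board's right edge (col 129), and the lamp is upright at (188,245). The chips are in the tray. I'll back off and check the fence contact.

Request:
{"api": "move_arm", "payload": {
  "moves": [
    {"travel": [0.0005, 0.003, 0], "rotation": [0, 0, 0]},
    {"travel": [0.001, 0.01, 0], "rotation": [0, 0, 0]},
    {"travel": [0.001, 0.025, -0.004], "rotation": [0, 0, 0]},
    {"travel": [0.001, 0.05, -0.02], "rotation": [0, 0, 0]},
    {"travel": [0.001, 0.075, -0.05], "rotation": [0, 0, 0]},
    {"travel": [0.001, 0.09, -0.085], "rotation": [0, 0, 0]},
    {"travel": [0.001, 0.09, -0.11], "rotation": [0, 0, 0]},
    {"travel": [0.001, 0.09, -0.12], "rotation": [0, 0, 0]},
    {"travel": [0.001, 0.09, -0.12], "rotation": [0, 0, 0]},
    {"travel": [0.001, 0.09, -0.12], "rotation": [0, 0, 0]}
  ]
}}

```text
clock: 19.08
ee_pos: [0.565, -0.0584, 0.2488]
orientation: [-0.0, 0.03, 1.0, -0.0]
ft_force: [-0.1, -1.0, -1.8]
gripper_width: 0.0193
```

Run:
```python
from h import *
print(w2l(cur()[1]))
im=ctrl.snapshot("wrist");cv2.imwrite("pics/w16.png",cv2.resize(im[120:270,60:290,::-1],None,fx=3.4,fy=3.4,interpolation=cv2.INTER_CUBIC))
t=ctrl.snapshot("top");cv2.imwrite("pics/t16.png",cv2.resize(t[165:275,195:375,::-1],None,fx=4.4,fy=4.4,interpolation=cv2.INTER_CUBIC))
```

```text
[0.03578897 0.01623385]
```

View pics/w16.png

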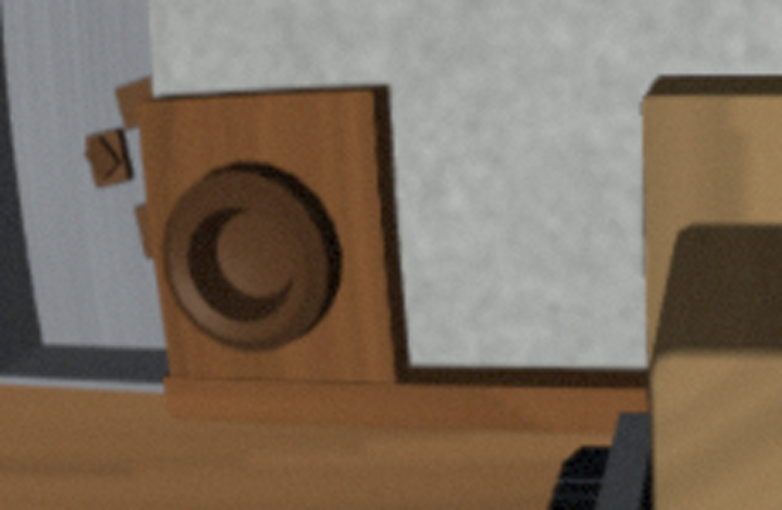

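View pics/t16.png

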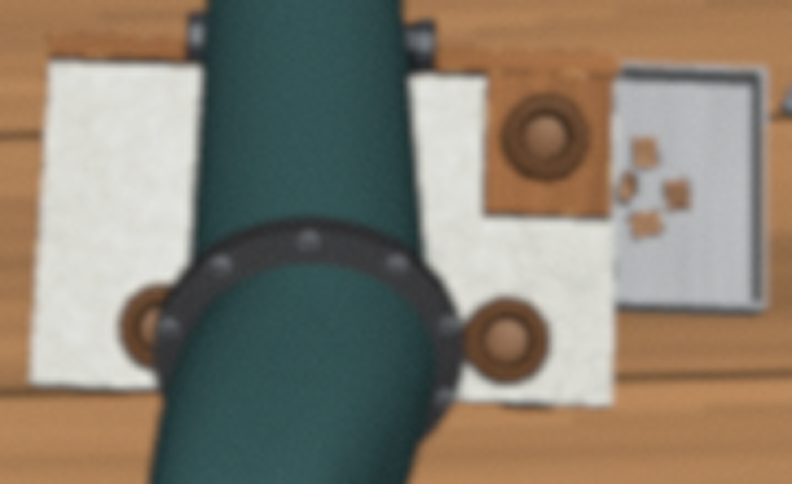

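The carrier sits flush to the fence and level with its right end, and all four chips are in the tray. Now I return the scraper to its original spot.

Run:
```python
from h import *
plan((.4535,.3620,.25),.115)
```

```text
t 19.18 travel [ 0.1357  0.4132 -0.0024] rot [-1.000e-02 -2.300e-01 -1.005e+01]
```

Request:
{"api": "move_arm", "payload": {
  "moves": [
    {"travel": [0.006, 0.02, 0], "rotation": [0, 0, -1]},
    {"travel": [0.017, 0.053, 0], "rotation": [0, 0, -2]},
    {"travel": [0.029, 0.088, 0], "rotation": [0, 0, -3]},
    {"travel": [0.041, 0.123, 0], "rotation": [0, 0, -4]},
    {"travel": [0.052, 0.158, 0], "rotation": [0, 0, -5]},
    {"travel": [0.064, 0.193, 0], "rotation": [0, 0, -6]},
    {"travel": [0.075, 0.228, 0], "rotation": [0, 0, -7]},
    {"travel": [0.086, 0.263, 0], "rotation": [0, 0, -8]},
    {"travel": [0.098, 0.298, 0], "rotation": [0, 0, -9]},
    {"travel": [0.109, 0.333, 0], "rotation": [0, 0, -10]}
  ]
}}

```text
clock: 20.02
ee_pos: [0.475, 0.2812, 0.2471]
orientation: [-0.002, -0.058, 0.998, -0.001]
ft_force: [0.8, 0.6, -1.1]
gripper_width: 0.0193
```

Run:
```python
from h import *
plan((.4535,.3620,.25),.115)
```

```text
t 20.02 travel [ 0.0121  0.0827 -0.003 ] rot [-0.12 -0.22  0.  ]
```

Request:
{"api": "move_arm", "payload": {
  "moves": [
    {"travel": [0.005, 0.033, 0], "rotation": [0, 0, 0]},
    {"travel": [0.009, 0.062, 0], "rotation": [0, 0, 0]},
    {"travel": [0.012, 0.078, 0], "rotation": [0, 0, 0]},
    {"travel": [0.012, 0.083, 0], "rotation": [0, 0, 0]},
    {"travel": [0.012, 0.083, 0], "rotation": [0, 0, 0]},
    {"travel": [0.012, 0.083, 0], "rotation": [0, 0, 0]}
  ]
}}

```text
clock: 20.52
ee_pos: [0.4553, 0.3598, 0.2479]
orientation: [-0.001, -0.057, 0.998, -0.002]
ft_force: [-0.1, -0.4, -1.1]
gripper_width: 0.0195
```

Run:
```python
from h import *
print(cur()[1]);im=ctrl.snapshot("wrist");cv2.imwrite("pics/w17.png",im[...,::-1])
plan((.4535,.3620,.085),.115)
```

```text
[0.45528891 0.35979559 0.24786232]
t 20.57 travel [0.0016 0.0035 0.1632] rot [-0.17 -0.09 -0.15]
```

View pics/w17.png

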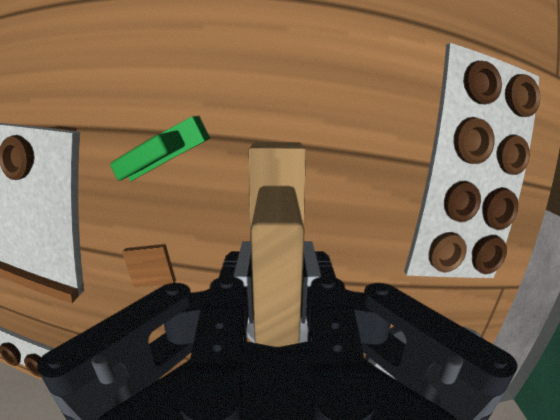

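The spot below the blade is clear, with the green block well off at (160,150). Lowering.

Request:
{"api": "move_arm", "payload": {
  "moves": [
    {"travel": [0, 0, 0.03], "rotation": [0, 0, 0]},
    {"travel": [0, 0, 0.065], "rotation": [0, 0, 0]},
    {"travel": [0, 0, 0.1], "rotation": [0, 0, 0]},
    {"travel": [0, 0, 0.13], "rotation": [0, 0, 0]},
    {"travel": [0, 0, 0.148], "rotation": [0, 0, 0]},
    {"travel": [0, 0, 0.157], "rotation": [0, 0, 0]},
    {"travel": [0, 0, 0.16], "rotation": [0, 0, 0]},
    {"travel": [0, 0, 0.161], "rotation": [0, 0, 0]},
    {"travel": [0, 0, 0.161], "rotation": [0, 0, 0]},
    {"travel": [0, 0, 0.161], "rotation": [0, 0, 0]}
  ]
}}

```text
clock: 21.4
ee_pos: [0.4561, 0.3625, 0.0897]
orientation: [0.001, -0.057, 0.998, 0.001]
ft_force: [-0.4, 0.6, -1.7]
gripper_width: 0.0199
```

Run:
```python
from h import *
o=ctrl.get_obs();print(o['ee_pos'],o['ft_force'])
```

```text
[0.45605774 0.36246552 0.08973189] [-0.368615    0.64353926 -1.66222036]
```

Request:
{"api": "move_arm", "payload": {
  "moves": [
    {"travel": [0, 0, 0.0015], "rotation": [0, 0, 0]},
    {"travel": [0, 0, 0.003], "rotation": [0, 0, 0]},
    {"travel": [0, 0, 0.0045], "rotation": [0, 0, 0]},
    {"travel": [0, 0, 0.0055], "rotation": [0, 0, 0]},
    {"travel": [0, 0, 0.0055], "rotation": [0, 0, 0]},
    {"travel": [0, 0, 0.0055], "rotation": [0, 0, 0]},
    {"travel": [0, 0, 0.0055], "rotation": [0, 0, 0]}
  ]
}}

```text
clock: 21.98
ee_pos: [0.4552, 0.3623, 0.0839]
orientation: [0.0, -0.058, 0.998, 0.0]
ft_force: [-1.5, -1.4, 6.4]
gripper_width: 0.0194
```

Touchdown: same height as when gripped, with 6 N of support. Releasing and lifting.

Request:
{"api": "move_arm", "payload": {
  "moves": [
    {"travel": [0, 0, 0], "rotation": [0, 0, 0]},
    {"travel": [0, 0, 0], "rotation": [0, 0, 0]},
    {"travel": [0, 0, 0], "rotation": [0, 0, 0]},
    {"travel": [0, 0, 0], "rotation": [0, 0, 0]},
    {"travel": [0, 0, 0], "rotation": [0, 0, 0]},
    {"travel": [0, 0, 0], "rotation": [0, 0, 0]},
    {"travel": [0, 0, 0], "rotation": [0, 0, 0]},
    {"travel": [0, 0, 0], "rotation": [0, 0, 0]}
  ],
  "jaw": 1
}}

```text
clock: 22.65
ee_pos: [0.455, 0.362, 0.0827]
orientation: [-0.0, -0.058, 0.998, -0.0]
ft_force: [-0.7, -0.1, -0.7]
gripper_width: 0.0852
```

Request:
{"api": "move_arm", "payload": {
  "moves": [
    {"travel": [0, 0, -0.01], "rotation": [0, 0, 0]},
    {"travel": [0, 0, -0.035], "rotation": [0, 0, 0]},
    {"travel": [0, 0, -0.07], "rotation": [0, 0, 0]},
    {"travel": [0, 0, -0.105], "rotation": [0, 0, 0]},
    {"travel": [0, 0, -0.14], "rotation": [0, 0, 0]},
    {"travel": [0, 0, -0.15], "rotation": [0, 0, 0]},
    {"travel": [0, 0, -0.15], "rotation": [0, 0, 0]},
    {"travel": [0, 0, -0.15], "rotation": [0, 0, 0]}
  ]
}}

```text
clock: 23.32
ee_pos: [0.4549, 0.3619, 0.2334]
orientation: [0.0, -0.058, 0.998, 0.0]
ft_force: [-0.2, 0.5, -1.5]
gripper_width: 0.0854
```

Run:
```python
from h import *
o=ctrl.get_obs();print(o['ee_pos'],o['ft_force'],o['gripper_width'])
im=ctrl.snapshot("wrist");cv2.imwrite("pics/w18.png",im[...,::-1])
t=ctrl.snapshot("top");cv2.imwrite("pics/t18.png",cv2.resize(t[150:300,90:480,::-1],None,fx=2.05,fy=2.05,interpolation=cv2.INTER_CUBIC))
b=ctrl.snapshot("scene")[90:290,150:420];cv2.imwrite("pics/s18.png",cv2.resize(b[...,::-1],None,fx=2.9,fy=2.9,interpolation=cv2.INTER_CUBIC))
```

```text
[0.45491147 0.36189679 0.23338385] [-0.22056203  0.53452774 -1.50663599] 0.08542671500301416
```

View pics/w18.png

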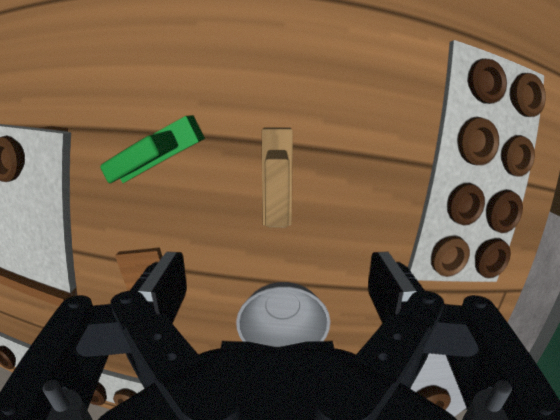

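View pics/t18.png

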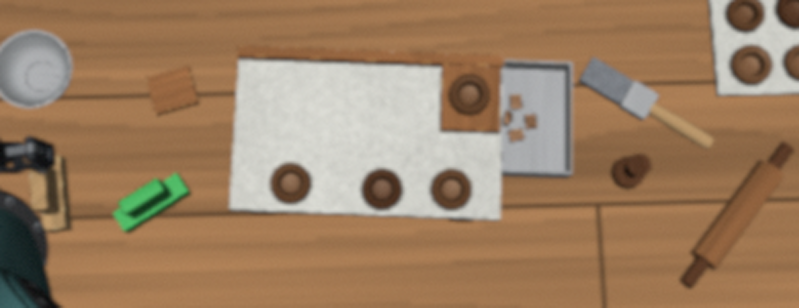

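View pics/s18.png

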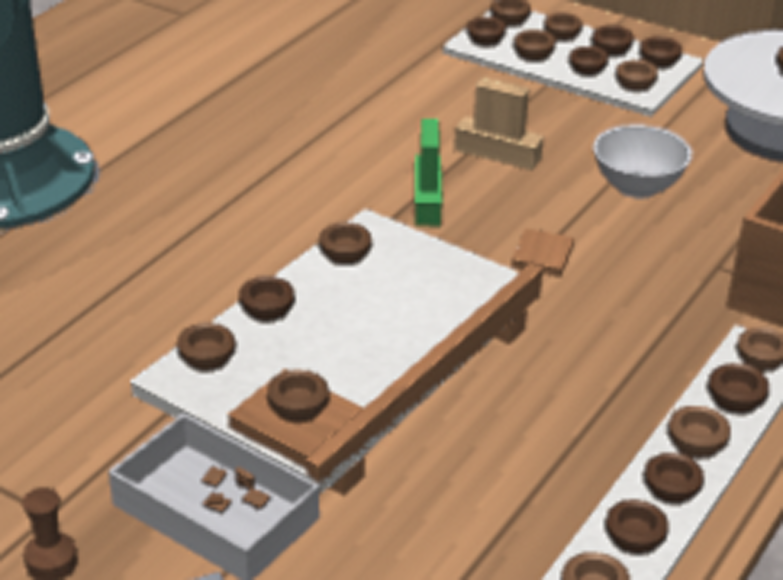

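The scraper stands upright (wrist 263–292, 127–227), the carrier and lamp are at the board's right end, the chips are in the tray and the bystanders haven't moved. Handing in.

Run:
```python
from plant import ctrl
print(ctrl.sign_off())
```

```text
the job is handed in; nothing more can be done
None
```

I handed the job in at about 23.5 s of the 72 s limit, with every step done; the sign-off reports no verdict.

- **Chips:** I swept all four into the tray with the scraper while the carrier waited. The last pictures show all four inside. One seems to stand on edge against the tray's left wall, and I judged it low enough.
- **Carrier:** I pushed it along the fence with the blade using about 2 N. It looks flush with the fence, square, and level with the board's right end to about 2 mm. The lamp is upright near its centre.
- **Scraper:** I put it back on its original spot, about 0.2 m beyond the board's left end. It stands upright, the gripper is open and clear, and nothing is being touched.
- **Bystanders:** the final pictures show no visible shift in the lamps, bowl, brush, stamp, roller, the green look-alike or the small plate.

One disagreement: the top and wrist cameras put the board 3–5 mm apart. I worked with a lane estimate shifted toward the wrist camera and lined up the last push by the edges seen in the wrist picture.

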